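Free the ratchet and press the hold-down arm onto the bamboo

TASK

On the flute maker's bench, press the ratchet pawl's thumb plate all the way down so that the pawl is free of the teeth, then push the hold-down arm down past its teeth until its cork pad rests on the bamboo tube, and leave it there with the pawl still free. Do it with the fingertips: pick nothing up, keep the tube lying in its cradle, and leave the rasp, tape, glue bottle and offcut where they are.

Things in the scene. Friction and masses are not known exactly. Their poses are not given: they have to be found in the camera images.
- jig: Wooden jig fixed to the bench; plank 160 (x) by 340 (y) by 20 mm. Origin on the bench top, z up; position and yaw vary. Arm and pawl swing in its y-z plane at x = 0: from its hinge the arm points to +y, the pawl's thumb plate is at the -y end. Jig frame, mm: arm hinge (0, -70, 80), pawl pivot (0, -145, 124), both axes along x; V blocks carry the bamboo along x, its axis at y = 45, z = 45.
- press_hinge (a point): The hinge axis of the hold-down arm, jig frame (0, -70, 80) mm; axes as the jig's. Two dark steel cheeks, 38 mm wide over all, carry the hinge (cheeks up to z = 92 mm) and the pawl pivot (up to z = 134 mm).
- press_arm (a joint): Angle of the hold-down arm, rad. At 0 it is raised 0.70 rad (40 deg) above level towards jig +y; it grows as the arm goes down; at 0.70 the arm is level and its pad sits on the tube. Starts at 0.01 to 0.09; with the pawl engaged a tooth stops it at about 0.11. The hinge is stiff: the arm stays where it is left, and about 4 N on the grip pushes it down.
- grip_top (a point): Middle of the top face of the arm's wooden grip, the place to push: 205 mm along the arm from the hinge, 10 mm above its centre line. y runs outward along the arm, z is normal to the face, x is the jig's x. The grip is 36 mm wide, 96 long, 20 thick and ends the arm (250 mm from the hinge); with the arm level its top is at z = 90 mm.
- pad_face (a point): Centre of the underside of the cork pad (34 mm square) beneath the arm, 115 mm from the hinge; it meets the top of the tube at z = 62 mm.
- pawl (a joint): Angle of the steel ratchet pawl, rad. 0: its nose is in the teeth and blocks the arm from going down. It grows as the thumb plate is pressed, which lifts the nose; above about 0.15 the nose clears the teeth, 0.35 is its stop. No return spring: friction keeps it where it is left; 2 to 3 N on the thumb plate moves it.
- thumb_plate (a point): Centre of the top face of the pawl's ridged steel thumb plate, 36 by 36 mm, at the pawl's tail: 68 mm from the pawl pivot to jig -y and 28 mm above it, so 152 mm above the bench at first. Pressed to its stop it is 25 mm lower and 6 mm further to jig -y. Only the plank is beneath it. z is normal to the plate.
- bamboo: Bamboo tube, 34 mm across, 300 mm long, lying loose in the V cradle along jig x, with its axis 45 mm above the bench; origin at its centre, x along the tube.
- rasp: Loose rasp with wooden handle, 240 mm long along its x (handle at -x), 28 mm thick, lying on the bench; origin at the underside of its middle. Leave alone.
- tape: Loose roll of tape, 90 mm across, 24 mm high, lying flat; origin at the centre of its underside. Leave alone.
- glue: Loose closed glue bottle, 36 mm across, 85 mm high, upright; origin at the centre of its underside. Leave alone.
- offcut: Loose wooden offcut 70 x 35 x 30 mm; origin at the centre of its underside. Leave alone.

How it is judged:
On the way, in this order (a step that is already met when the one before it is completed fails the run):
1. the pawl is pressed free while the arm is still up (value of joint pawl above 0.2 rad and value of joint press_arm below 0.2 rad), for 0.1 s.
2. the arm is pushed down onto the tube (value of joint pawl above 0.2 rad and value of joint press_arm above 0.66 rad), for 0.1 s.
At the end, for the whole second after the job is handed in: The arm is down with its pad on the tube (arm joint above 0.66 rad; about 0.70 is seated) and stays there, the pawl is still free (above 0.2 rad), the tube lies in its cradle within 20 mm of where it was, and the bystanders are within 20 mm of where they stood (all of step 2 and horizontal distance between pad_face and bamboo below 0.05 m and distance of each of bamboo, rasp, tape, glue, offcut from where it was at the start of the episode below 0.02 m and linear speed of bamboo below 0.02 m/s and velocity of joint press_arm below 0.05 rad/s); the robot touches nothing.
It fails at once if the bamboo tube is lifted or knocked out of its cradle (distance of bamboo from where it was at the start of the episode above 0.025 m or height (world z) of bamboo above 0.058 m).
It fails at once if the rasp is disturbed or picked up (distance of rasp from where it was at the start of the episode above 0.02 m or height (world z) of rasp above 0.012 m or angle between rasp's own z axis and vertical above 0.5 rad).
It fails at once if the roll of tape is disturbed or picked up (distance of tape from where it was at the start of the episode above 0.02 m or height (world z) of tape above 0.012 m or angle between tape's own z axis and vertical above 0.5 rad).
It fails at once if the glue bottle is disturbed or picked up (distance of glue from where it was at the start of the episode above 0.02 m or height (world z) of glue above 0.012 m or angle between glue's own z axis and vertical above 0.5 rad).
It fails at once if the wooden offcut is disturbed or picked up (distance of offcut from where it was at the start of the episode above 0.02 m or height (world z) of offcut above 0.012 m or angle between offcut's own z axis and vertical above 0.5 rad).
It also fails if it takes over 35 s, if anything falls off the work surface, if the arm or the gripper's body presses on something with over 40 N, if the wrist force passes 120 N, or if a joint passes its speed limit or range.

ROBOT

A 6-joint arm with a two-finger parallel gripper is mounted at the origin on the work surface. World frame = base frame: x ahead of the robot, y to its left, z up, the work surface at z = 0. Lengths are in m, angles in rad, forces in N, time in s.
With the tool pointing down it reaches from about 0.35 to 0.85 m from the base axis. Payload 8.1 kg.
Tool frame: the origin (TCP) lies between the finger pads; the fingertips stand 8 mm ahead of it and the grasp point (between the pads) lies 11 mm behind it (robot.tip_reach is the y of the fingertips in the tool frame, in m); y points along the fingers, z is the direction in which the jaws open and shut, and the axes are right-handed (so a half turn about y gives the same grasp; the last joint's range is limited). The gripper opens to 93 mm and grips with 3 to 60 N. Pads are 15 mm wide; open, the fingers measure 128 mm over their backs; the gripper's body (75 mm by 188 mm) begins 65 mm behind the grasp point.
Start: joints at [-1.409, 0.13, 1.488, -0, 1.523, -0.085], TCP at [0.147, -0.582, 0.227] pointing down, gripper open.
Joint ranges: [-2.96, 2.96], [-0.89, 2.26], [0.02, 2.5], [-1.34, 4.48], [0, 2.73], [-2.66, 2.66]. Speed limits (rad/s): [2.39, 2.39, 2.79, 3.14, 3.14, 3.14].

INTERFACE

Orientations are given as a rotation vector (axis times angle).
In Python, from plant import robot gives the robot as it stands.
- The arm moves only by the tool carry_out, never from a script. Its argument "increments" is a list of rows, each an object with "linear": the shift along the tool's x, y, z in m, a list of three; "yaw": the turn about the tool's y in rad. A call has 1 to 5 rows; each row is the pose to reach, as a shift and turn from the pose measured when the call began, along the tool's axes at that moment; what a row does not reach only later rows make up. A row lasts 1/8 s, in which the tool goes at most 62.5 mm and 10.7 degrees, less where a joint would pass 70% of its speed; a pose out of reach is approached as far as the arm can. A call with a gripper value outside its range is refused whole. "gripper" is the opening, from 0 (shut) to 1 (fully open), set as the call begins (left out, the last holds). The fingers move at their own pace and stop on an object; "newtons" is the grip in N (left out, the last holds). Time passes only in rows, so rows that repeat a pose let the fingers close. It gives the time, the measured TCP pose, the force and the opening at its end, in the units of the state.
- robot.read_state(): the state, without advancing time (a new reading comes with each control period).
- robot.read_camera(name): name is "scene" or "top" or "wrist"; returns the picture (420x560x3 uint8, blue, green, red); there is no depth.
- robot.camera_params(name): a dict with "fov_y" (degrees; the focal length in pixels is half the picture's height over the tangent of half this angle, whatever the lens; pixels are square), "cx", "cy" (the principal point, pixels), "k1" (the pictures are not rectified: a ray, as slopes to the right and down, at radius r is drawn at 1 + k1 r^2 times it, then the intrinsics apply), "R" (3x3) and "t" (3): a world point X has camera coordinates R X + t. Camera axes: x right, y down, z forward; pixel columns grow to the right and rows downward; lengths in m; the calibration is good to about 2 mm. A picture is of the moment at which its call begins: read the wrist's pose just before it. camera_params takes no time and is no camera call; for the wrist camera it gives the pose at the moment of the call.
- robot.close_job(): hands the job in, once; it reports no verdict.
The state is a dict: "t": time; "q": joint angles; "dq": joint speeds; "joint_torque": joint torques, N m; "tool_pos": TCP position; "orientation": TCP orientation; "force": force on the tool from outside, world axes, zero at the start; "wrist_torque": the same for the moment, N m; "opening": finger opening in m.
Only numpy, scipy, OpenCV 4.12 (cv2) and the standard library are available. Lean on these libraries where they do the work, as an engineer would, in place of code of your own. Each camera call takes 0.05 s, during which the arm holds its last target.

## Working session

There is one attempt and no reset: what is moved stays moved. The work goes in short steps, Python scripts to look and compute and a tool call to move; the robot and the scene stay as the last step left them, time stands still between calls to the robot, and variables do not carry over. Pictures are saved under pics/ and viewed, and the job is handed in when it is done.

Besides the shell and the picture viewer there is one more tool, called as name(argument=value, ...) on one line, values as JSON. carry_out: Moves the arm, as the interface text tells. Its arguments: {"type":"object","properties":{"increments":{"type":"array","items":{"type":"object","properties":{"linear":{"type":"array","items":{"type":"number"}},"yaw":{"type":"number"}}}},"gripper":{"type":"number"},"newtons":{"type":"number"}},"required":["increments"]}

```bash
mkdir -p pics; ls; python3 - <<'E'
from plant import robot
import cv2,numpy as np
s=robot.read_state(); print({k:np.round(v,3) for k,v in s.items()}, robot.tip_reach)
for n in ["scene","top","wrist"]:
    p=robot.camera_params(n); print(n,{k:np.round(v,4).tolist() for k,v in p.items()})
    cv2.imwrite(f"pics/{n}0.png",robot.read_camera(n))
E
```

```text
pics
{'t': np.float64(0.0), 'q': array([-1.409,  0.131,  1.489, -0.   ,  1.523, -0.085]), 'dq': array([ 0.001,  0.001, -0.   , -0.001,  0.   , -0.001]), 'joint_torque': array([-0.0000e+00, -5.5984e+01, -4.9176e+01,  7.7000e-02,  3.6000e-02,
       -0.0000e+00]), 'tool_pos': array([ 0.147, -0.581,  0.226]), 'orientation': array([-0.259,  2.092, -2.088]), 'force': array([-0.486, -1.029,  0.054]), 'wrist_torque': array([ 0.029, -0.014, -0.013]), 'opening': np.float64(0.093)} 0.008
scene {'fov_y': 44.714, 'cx': 284.0235, 'cy': 215.9334, 'k1': -0.1629, 'R': [[-0.2165, 0.9762, -0.0089], [0.5022, 0.1036, -0.8585], [-0.8372, -0.1903, -0.5127]], 't': [0.0655, -0.1484, 1.5045]}
top {'fov_y': 43.2901, 'cx': 282.0717, 'cy': 202.8577, 'k1': -0.1394, 'R': [[-0.0074, -1.0, -0.0003], [-0.9962, 0.0074, -0.0867], [0.0867, -0.0004, -0.9962]], 't': [0.0739, 0.563, 1.0946]}
wrist {'fov_y': 70.6502, 'cx': 283.2185, 'cy': 207.7509, 'k1': 0.0191, 'R': [[0.2431, -0.97, -0.0019], [-0.9398, -0.236, 0.2472], [-0.2402, -0.0583, -0.969]], 't': [-0.598, -0.0294, 0.3895]}
```

View pics/scene0.png

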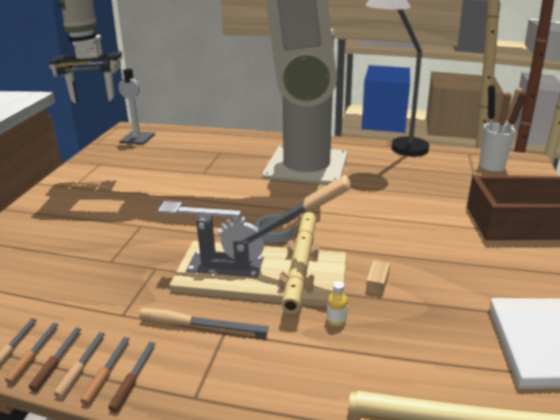

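View pics/top0.png

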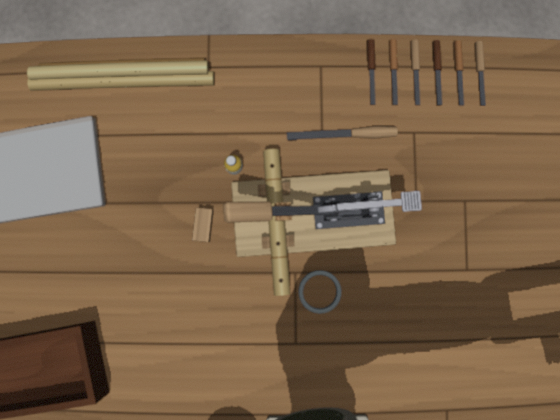

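The top view shows the plank at about (232–395, 172–255). The grip is at (248,211) and the thumb plate at (411,201). I'll enlarge this area to measure it.

```bash
python3 - <<'E'
import cv2
im=cv2.imread("pics/top0.png")
cv2.imwrite("pics/topc.png",cv2.resize(im[140:310,190:440],None,fx=3.2,fy=3.2,interpolation=cv2.INTER_CUBIC))
im=cv2.imread("pics/scene0.png")
cv2.imwrite("pics/scenec.png",cv2.resize(im[165:345,135:400],None,fx=3,fy=3,interpolation=cv2.INTER_CUBIC))
E
```

```text
(no output)
```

View pics/topc.png

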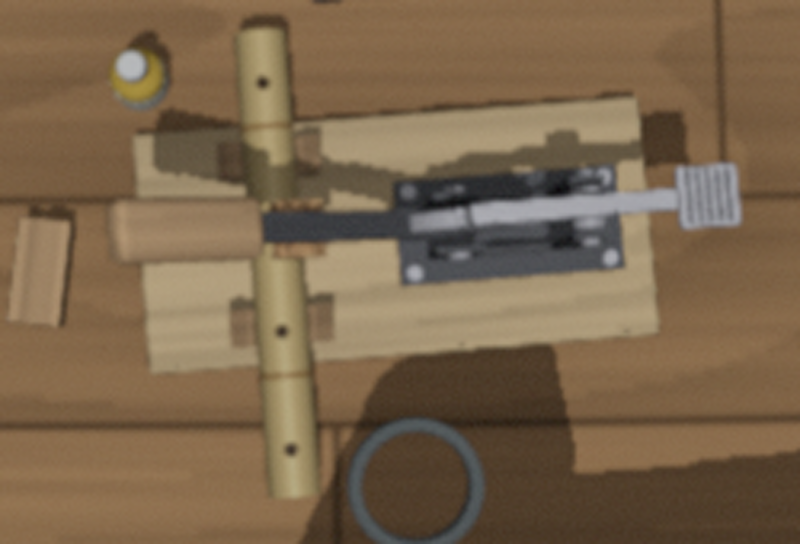

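View pics/scenec.png

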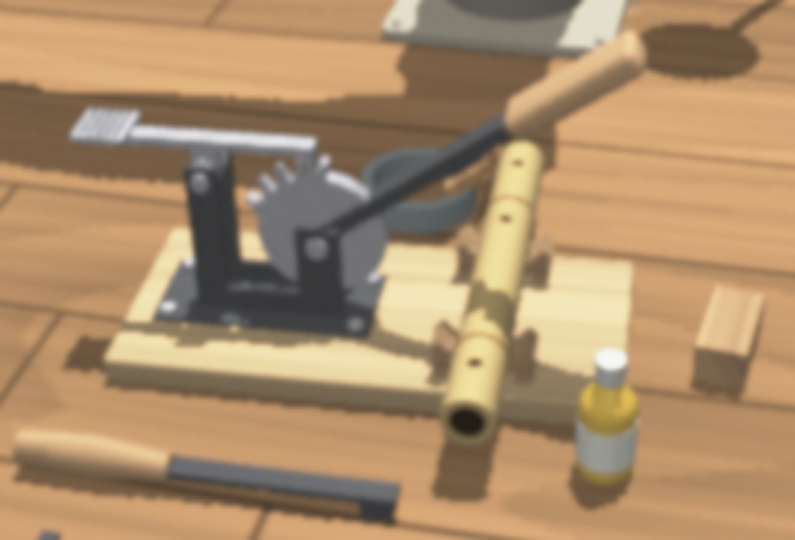

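```bash
cat > h.py <<'E'
import numpy as np,cv2
from plant import robot
from scipy.optimize import least_squares
def ray(n,px,P=None):
    p=P or robot.camera_params(n); f=210/np.tan(np.radians(p["fov_y"]/2))
    d=np.array([(px[0]-p["cx"])/f,(px[1]-p["cy"])/f]); u=d.copy()
    for _ in range(30): u=d/(1+p["k1"]*(u@u))
    R=np.array(p["R"]);t=np.array(p["t"]); return -R.T@t, R.T@np.array([u[0],u[1],1])
def atz(n,px,z,P=None):
    c,d=ray(n,px,P); return c+d*(z-c[2])/d[2]
def proj(n,X,P=None):
    p=P or robot.camera_params(n); f=210/np.tan(np.radians(p["fov_y"]/2))
    c=np.array(p["R"])@X+np.array(p["t"]); u=c[:2]/c[2]; u=u*(1+p["k1"]*(u@u)); return u*f+[p["cx"],p["cy"]]
E
python3 - <<'E'
from h import *
cr=lambda x,y:((x+.5)/3.2-.5+190,(y+.5)/3.2-.5+140)
J=np.array([[.08,.17],[.08,-.17],[-.08,-.17],[-.08,.17]])
W=np.array([atz("top",cr(*c),.02)[:2] for c in [(133,135),(634,96),(658,332),(150,372)]])
print(W.round(4))
def res(v):
    c,s=np.cos(v[2]),np.sin(v[2]); return (J@np.array([[c,s],[-s,c]])+v[:2]-W).ravel()
r=least_squares(res,[*W.mean(0),0]); print(r.x.round(4),(r.fun*1000).round(1))
x,y,a=r.x
def j2w(p):
    c,s=np.cos(a),np.sin(a); return np.array([x+c*p[0]-s*p[1],y+s*p[0]+c*p[1],p[2]])
print("thumb pred",j2w([0,-.213,.152]).round(4),"meas",atz("top",cr(708,196),.152).round(4))
for th in (0.01,.05,.09):
    b=.7-th; g=[0,-.07+.205*np.cos(b)-.01*np.sin(b),.08+.205*np.sin(b)+.01*np.cos(b)]
    e=[0,-.07+.25*np.cos(b)-.01*np.sin(b),.08+.25*np.sin(b)+.01*np.cos(b)]
    print(th,"grip",j2w(g).round(4),"end top px top-crop",((proj("top",j2w(e))-[190,140])*3.2).round(0),"scene crop",((proj("scene",j2w(e))-[135,165])*3).round(0))
print("level grip",j2w([0,.135,.09]).round(4))
print("bamboo meas (ends z=.045)",atz("top",cr(263,28),.055),atz("top",cr(293,495),.055), j2w([0,.045,.045]))
print("scene thumb",((proj("scene",j2w([0,-.213,.152]))-[135,165])*3))
from scipy.spatial.transform import Rotation as Ro
s=robot.read_state();M=Ro.from_rotvec(s["orientation"]).as_matrix();print(M.round(3),s["tool_pos"])
E
```

```text
[[ 0.6097  0.1778]
 [ 0.6338 -0.1579]
 [ 0.4756 -0.1702]
 [ 0.4523  0.1666]]
[0.5428 0.0041 0.0712] [ 0.9  1.5  0.9 -1.9 -0.5 -1.  -1.3  1.4]
thumb pred [ 0.558  -0.2084  0.152 ] meas [ 0.5543 -0.1737  0.152 ]
0.01 grip [0.537  0.0856 0.2182] end top px top-crop [199. 220.] scene crop [556.  19.]
0.05 grip [0.5366 0.091  0.212 ] end top px top-crop [188. 222.] scene crop [567.  31.]
0.09 grip [0.5363 0.0962 0.2056] end top px top-crop [177. 224.] scene crop [577.  44.]
level grip [0.5332 0.1387 0.09  ]
bamboo meas (ends z=.045) [0.67459886 0.09010492 0.055     ] [0.37401208 0.07280638 0.055     ] [0.53964121 0.04897364 0.045     ]
scene thumb [ 52.71195879 122.07820631]
[[-0.97  -0.     0.244]
 [-0.244  0.001 -0.97 ]
 [-0.    -1.    -0.001]] [ 0.14649817 -0.58141855  0.22584034]
```

The plank isn't centred on the jig origin. The thumb plate and the tube both put the origin about 34 mm further along +y. I'll check that against the scene view.

```bash
python3 - <<'E'
from h import *
a=.0712
def j2w(p,x,y):
    c,s=np.cos(a),np.sin(a); return np.array([x+c*p[0]-s*p[1],y+s*p[0]+c*p[1],p[2]])
x,y=.5404,.038
im=cv2.resize(cv2.imread("pics/scene0.png")[165:345,135:400],None,fx=3,fy=3)
it=cv2.resize(cv2.imread("pics/top0.png")[140:310,190:440],None,fx=3.2,fy=3.2)
pts=[[0,-.213,.152],[.019,-.145,.124],[.019,-.07,.08],[.15,.045,.045],[-.15,.045,.045],[.018,-.195,.152],[-.018,-.195,.152],[.018,-.231,.152],[-.018,-.231,.152]]
for th in (.01,.05,.09):
    b=.7-th
    pts.append([0,-.07+.25*np.cos(b)-.01*np.sin(b),.08+.25*np.sin(b)+.01*np.cos(b)])
for p in pts:
    w=j2w(p,x,y)
    q=(proj("scene",w)-[135,165]+.5)*3; cv2.circle(im,tuple(int(v) for v in q),2,(0,0,255),-1)
    q=(proj("top",w)-[190,140]+.5)*3.2; cv2.circle(it,tuple(int(v) for v in q),2,(0,0,255),-1)
cv2.imwrite("pics/chk_s.png",im);cv2.imwrite("pics/chk_t.png",it)
E
```

```text
(no output)
```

View pics/chk_s.png

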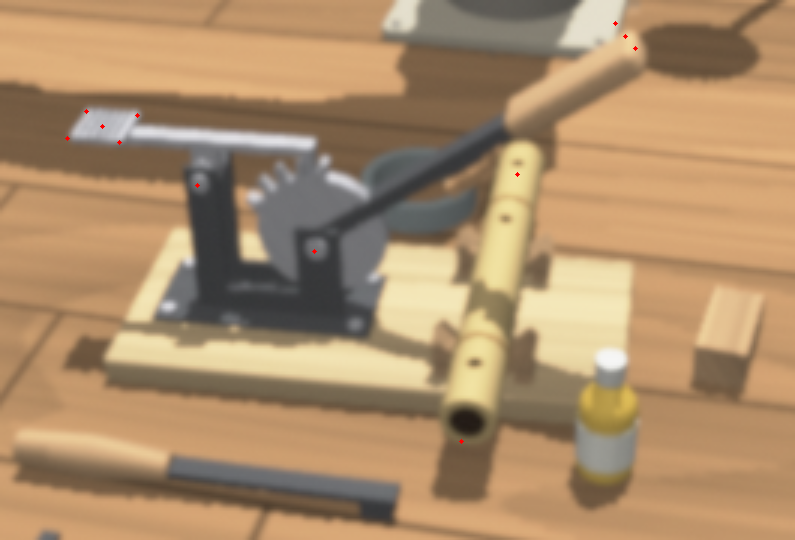

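View pics/chk_t.png

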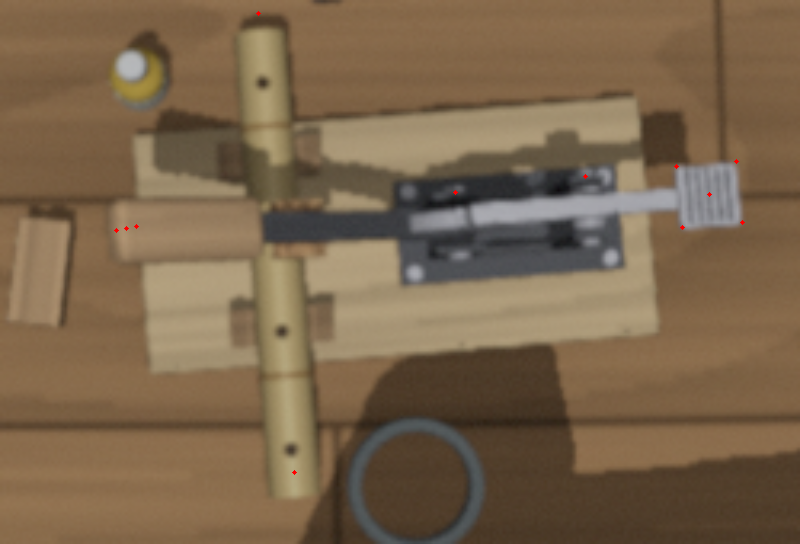

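The model agrees with both views, and the tube has only slid about 10 mm along its own axis. The jig origin is about (0.540, 0.038) with yaw 0.071. The thumb plate is at (0.556, -0.175, 0.152), and the press arm is at roughly 0.06–0.09. I'll close the gripper and move above the thumb plate.

carry_out(increments=[{"linear": [-0.05, 0, -0.03], "yaw": 0.03}, {"linear": [-0.1, 0, -0.06], "yaw": 0.07}, {"linear": [-0.15, 0, -0.089], "yaw": 0.1}, {"linear": [-0.2, 0, -0.118], "yaw": 0.14}, {"linear": [-0.25, 0, -0.147], "yaw": 0.173}], gripper=0, newtons=20)

```text
t: 0.78
tool_pos: [0.354, -0.3762, 0.2259]
orientation: [-0.079, 2.186, -2.183]
force: [1.5, -0.4, 0.8]
opening: 0.0475
```

```bash
cat >> h.py <<'E'
from scipy.spatial.transform import Rotation as Ro
def st(goal=None):
    s=robot.read_state();M=Ro.from_rotvec(s["orientation"]).as_matrix()
    print("t",s["t"].round(2),"pos",s["tool_pos"].round(4),"F",s["force"].round(1),"open",s["opening"].round(3),"q",s["q"].round(2)); print(M.round(3))
    if goal is not None:
        z=np.array([.0711,-.9975,0]); print("shift",(M.T@(np.array(goal)-s["tool_pos"])).round(4),"yaw",round(float(np.arctan2(-(M[:,0]@z)*-1,M[:,2]@z)),3))
E
python3 -c "
from h import *
st([.5556,-.1775,.2])"
```

```text
Traceback (most recent call last):
  File "h.py", line 17, in st
    print("t",s["t"].round(2),"pos",s["tool_pos"].round(4),"F",s["force"].round(1),"open",s["opening"].round(3),"q",s["q"].round(2)); print(M.round(3))
              ^^^^^^^^^^^^
AttributeError: 'float' object has no attribute 'round'
```

```bash
sed -i 's/s\["t"\].round(2)/s["t"]/; s/s\["opening"\].round(3)/s["opening"]/' h.py
python3 -c "
from h import *
st([.5556,-.1775,.2])"
```

```text
t 0.775 pos [ 0.354  -0.3762  0.2259] F [ 1.5 -0.4  0.8] open 0.04751150944859786 q [-0.92 -0.09  1.72  0.    1.52  0.58]
[[-0.997 -0.     0.072]
 [-0.072  0.002 -0.997]
 [ 0.    -1.    -0.002]]
shift [-0.2154  0.0261 -0.1836] yaw 0.001
```

carry_out(increments=[{"linear": [-0.043, 0.0, -0.037]}, {"linear": [-0.087, 0.0, -0.074]}, {"linear": [-0.13, 0.005, -0.11]}, {"linear": [-0.173, 0.015, -0.147]}, {"linear": [-0.2154, 0.025, -0.1836]}])

```text
$.increments[0]: bad value
```

```bash
python3 -c "
from h import *
cv2.imwrite('pics/s2.png',cv2.resize(robot.read_camera('scene')[100:345,135:400],None,fx=2.4,fy=2.4))
st([.5556,-.1775,.165])"
```

```text
t 0.825 pos [ 0.3584 -0.3715  0.2259] F [2.4 2.7 0.7] open 0.04354225458415374 q [-0.91 -0.1   1.72  0.    1.52  0.59]
[[-0.997  0.003  0.074]
 [-0.074  0.004 -0.997]
 [-0.003 -1.    -0.004]]
shift [-0.2109  0.0623 -0.1785] yaw 0.003
```

View pics/s2.png

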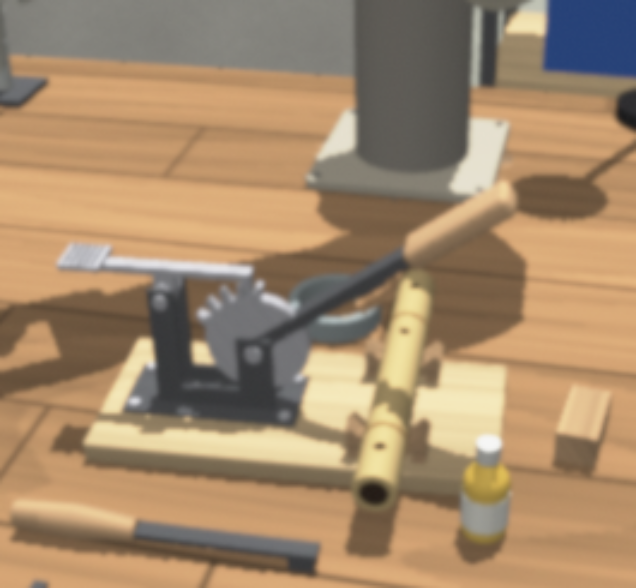

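The call was refused, probably because the rows left out yaw, so the arm didn't move. The scene is unchanged. I'll send it again with yaw given.

carry_out(increments=[{"linear": [-0.042, 0.0, -0.036], "yaw": 0}, {"linear": [-0.085, 0.0, -0.072], "yaw": 0}, {"linear": [-0.127, 0.005, -0.107], "yaw": 0}, {"linear": [-0.17, 0.015, -0.143], "yaw": 0}, {"linear": [-0.211, 0.025, -0.1785], "yaw": 0}])

```text
t: 1.45
tool_pos: [0.5567, -0.1764, 0.2019]
orientation: [-0.079, 2.187, -2.177]
force: [1.2, -0.2, -0.0]
opening: 0.0007
```

```bash
python3 -c "
from h import *
cv2.imwrite('pics/s3.png',cv2.resize(robot.read_camera('scene')[100:345,135:400],None,fx=2.4,fy=2.4))
st([.5556,-.1775,.165])"
```

```text
t 1.5 pos [ 0.5594 -0.1711  0.2   ] F [-1.5  5.3 -0.9] open 0.0005056512229873691 q [-0.39  0.1   1.57  0.01  1.47  1.1 ]
[[-0.997  0.003  0.078]
 [-0.078  0.008 -0.997]
 [-0.003 -1.    -0.008]]
shift [0.0044 0.0349 0.0063] yaw 0.007
```

View pics/s3.png

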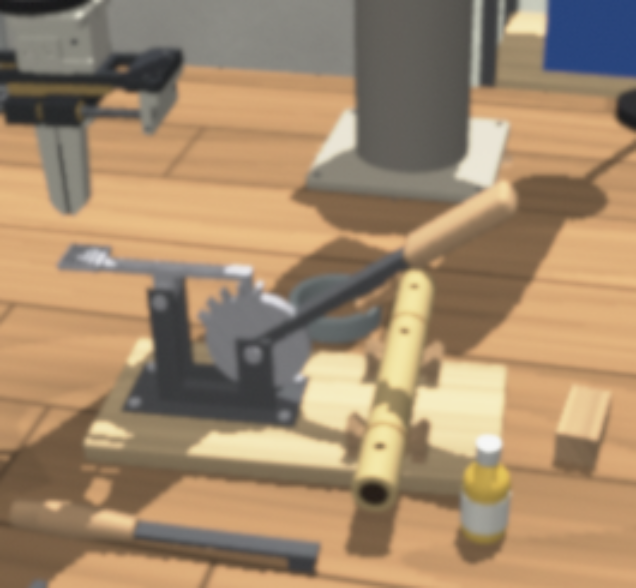

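The closed fingertips are above the thumb plate, at about (65,205) in the crop. Next I'll descend to contact in a few steps.

carry_out(increments=[{"linear": [0.004, 0.01, 0.006], "yaw": 0}, {"linear": [0.004, 0.02, 0.006], "yaw": 0}, {"linear": [0.004, 0.03, 0.006], "yaw": 0}, {"linear": [0.004, 0.037, 0.006], "yaw": 0}, {"linear": [0.004, 0.042, 0.006], "yaw": 0}])

```text
t: 2.12
tool_pos: [0.5557, -0.1779, 0.1579]
orientation: [-0.08, 2.189, -2.173]
force: [-0.8, -2.8, 3.1]
opening: 0.0005
```

```bash
python3 -c "
from h import *
st([.5556,-.1775,.138])"
```

```text
t 2.125 pos [ 0.5557 -0.1779  0.1579] F [-0.8 -2.8  3.1] open 0.0005235862611496069 q [-0.4   0.13  1.62  0.01  1.4   1.09]
[[-0.997  0.003  0.077]
 [-0.077  0.008 -0.997]
 [-0.004 -1.    -0.007]]
shift [ 0.0002  0.0199 -0.0003] yaw 0.005
```

Contact is at 3 N and the expected height. I'll press on.

carry_out(increments=[{"linear": [0, 0.005, 0], "yaw": 0}, {"linear": [0, 0.009, 0], "yaw": 0}, {"linear": [0, 0.013, 0], "yaw": 0}, {"linear": [0, 0.016, 0], "yaw": 0}, {"linear": [0, 0.018, 0], "yaw": 0}])

```text
t: 2.75
tool_pos: [0.5559, -0.1778, 0.1397]
orientation: [-0.08, 2.189, -2.173]
force: [0.4, -3.7, 1.6]
opening: 0.0002
```

```bash
python3 -c "
from h import *
cv2.imwrite('pics/s4.png',cv2.resize(robot.read_camera('scene')[165:300,135:300],None,fx=4,fy=4))
st([.5556,-.1775,.138])"
```

```text
t 2.8 pos [ 0.5557 -0.1777  0.1394] F [ 0.5 -3.1  1.8] open 0.0006699630081795009 q [-0.4   0.14  1.64  0.01  1.36  1.09]
[[-0.997  0.003  0.077]
 [-0.077  0.008 -0.997]
 [-0.003 -1.    -0.007]]
shift [ 0.0001  0.0014 -0.0002] yaw 0.006
```

View pics/s4.png

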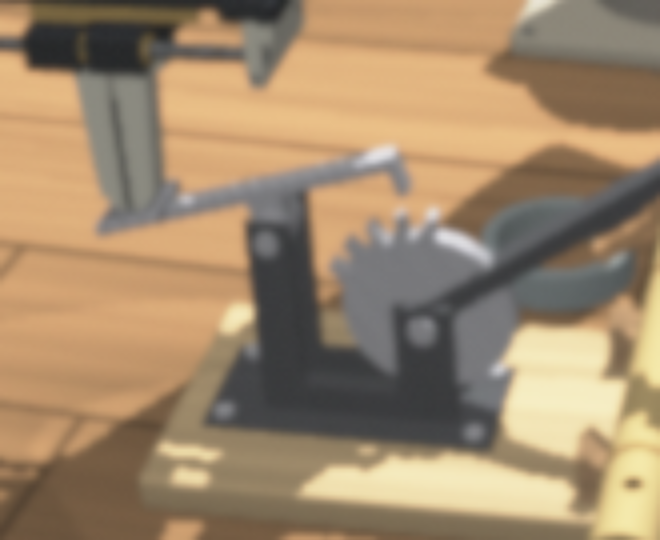

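The nose is well clear of the teeth, at about (400,185) in the crop. I'll press on to the stop.

carry_out(increments=[{"linear": [0, 0.002, 0], "yaw": 0}, {"linear": [0, 0.004, 0], "yaw": 0}, {"linear": [0, 0.004, 0], "yaw": 0}])

```text
t: 3.18
tool_pos: [0.5561, -0.1778, 0.1369]
orientation: [-0.08, 2.188, -2.173]
force: [-3.4, -1.9, 11.3]
opening: 0.0008
```

The force has risen to 11 N, so the pawl is at its stop. I'll lift straight up.

carry_out(increments=[{"linear": [0, -0.02, 0], "yaw": 0}, {"linear": [0, -0.055, 0], "yaw": 0}, {"linear": [0, -0.095, 0], "yaw": 0}, {"linear": [0, -0.135, 0], "yaw": 0}, {"linear": [0, -0.15, 0], "yaw": 0}])

```text
t: 3.8
tool_pos: [0.5563, -0.1786, 0.2892]
orientation: [-0.077, 2.186, -2.171]
force: [0.0, 0.5, 0.4]
opening: 0.0005
```

```bash
python3 -c "
from h import *
cv2.imwrite('pics/s5.png',cv2.resize(robot.read_camera('scene')[165:345,135:400],None,fx=3,fy=3))
a=.0712;c,s=np.cos(a),np.sin(a)
for y in (.085,.09,.135): print(y,.5404-s*y,.038+c*y)
st([.5404-s*.09,.038+c*.09,.28])"
```

```text
0.085 0.5343531120792057 0.12278463980269866
0.09 0.5339974127897472 0.12777197155579856
0.135 0.5307961191846208 0.17265795733369788
t 3.85 pos [ 0.5565 -0.1788  0.29  ] F [ 0.4 -0.7  2. ] open 0.0005867880854828342 q [-0.4   0.07  1.44  0.01  1.63  1.09]
[[-0.997  0.007  0.077]
 [-0.077  0.006 -0.997]
 [-0.008 -1.    -0.006]]
shift [-0.0012  0.0118 -0.3073] yaw 0.006
```

View pics/s5.png

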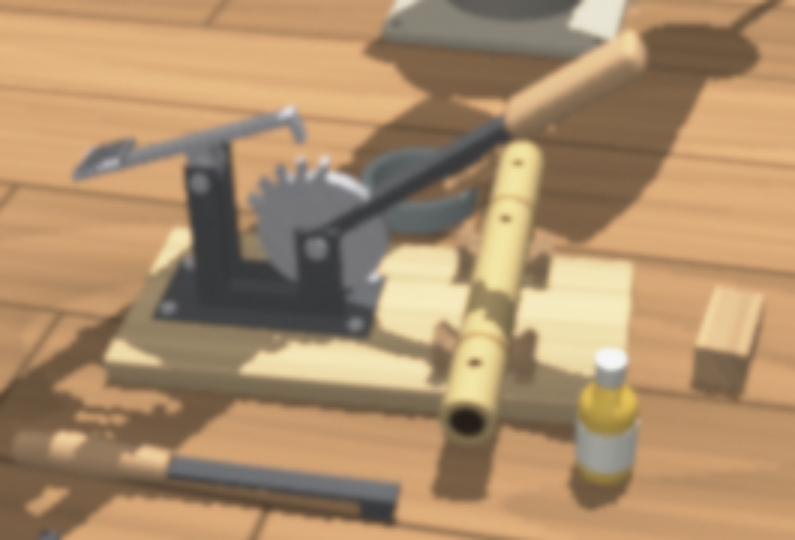

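The pawl stays free: its nose is up at about (298,130) and the thumb plate is tilted down. The arm is unmoved. Now I'll go above the grip.

carry_out(increments=[{"linear": [0, 0, -0.05], "yaw": 0}, {"linear": [0, 0, -0.11], "yaw": 0}, {"linear": [0, 0, -0.17], "yaw": 0}, {"linear": [0, 0, -0.23], "yaw": 0}, {"linear": [-0.001, 0.005, -0.294], "yaw": 0}])

```text
t: 4.47
tool_pos: [0.5338, 0.1147, 0.2847]
orientation: [-0.079, 2.186, -2.173]
force: [1.2, -0.6, -0.2]
opening: 0.0007
```

carry_out(increments=[{"linear": [0, 0, 0], "yaw": 0}])

```text
t: 4.6
tool_pos: [0.532, 0.1189, 0.2821]
orientation: [-0.089, 2.186, -2.17]
force: [-1.0, -0.6, -0.3]
opening: 0.0007
```

```bash
python3 -c "
from h import *
cv2.imwrite('pics/s6.png',cv2.resize(robot.read_camera('scene')[80:345,135:400],None,fx=2.2,fy=2.2))
st([.5349,.1148,.22])"
```

```text
t 4.65 pos [0.5322 0.1168 0.282 ] F [-0.5 -0.8 -0.6] open 0.0008536499175700717 q [ 0.12 -0.04  1.56  0.01  1.62  1.61]
[[-0.997  0.001  0.081]
 [-0.081  0.006 -0.997]
 [-0.001 -1.    -0.006]]
shift [-0.0024  0.0619  0.0026] yaw 0.01
```

View pics/s6.png

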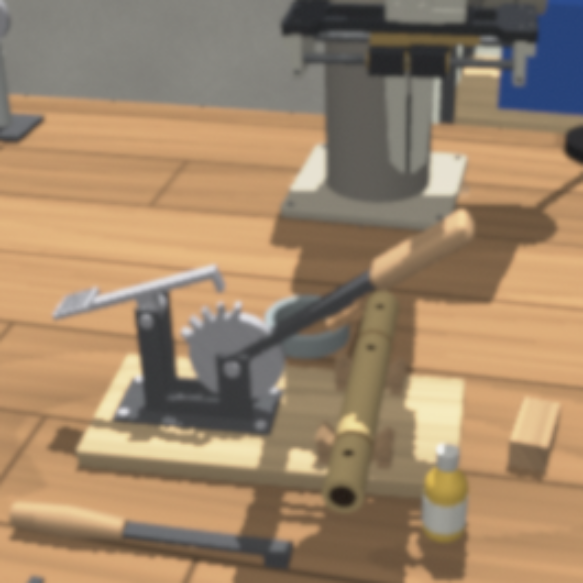

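The fingertips are above the grip, at about (405,170). I'll descend to contact.

carry_out(increments=[{"linear": [-0.002, 0.02, 0.002], "yaw": 0.01}, {"linear": [-0.002, 0.04, 0.002], "yaw": 0.01}, {"linear": [-0.002, 0.053, 0.002], "yaw": 0.01}, {"linear": [-0.002, 0.06, 0.002], "yaw": 0.01}, {"linear": [-0.002, 0.064, 0.002], "yaw": 0.01}])

```text
t: 5.28
tool_pos: [0.5345, 0.115, 0.2176]
orientation: [-0.077, 2.192, -2.178]
force: [-0.4, 0.3, 0.9]
opening: 0.0005
```

```bash
python3 -c "
from h import *
cv2.imwrite('pics/s7.png',cv2.resize(robot.read_camera('scene')[80:345,135:400],None,fx=2.2,fy=2.2))
st([.5404-.0711*.102,.038+.102,.179])"
```

```text
t 5.325 pos [0.5344 0.1152 0.2175] F [-0.6 -0.9 -0.4] open 0.0007572808610756072 q [ 0.11 -0.01  1.65  0.01  1.5   1.61]
[[-0.997  0.     0.071]
 [-0.071  0.006 -0.997]
 [-0.001 -1.    -0.006]]
shift [-0.0005  0.0386 -0.0246] yaw -0.0
```

View pics/s7.png

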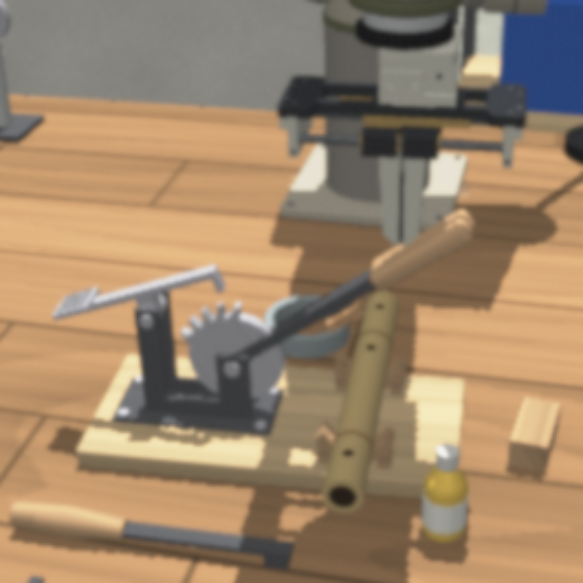

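carry_out(increments=[{"linear": [0, 0.008, -0.001], "yaw": 0}, {"linear": [0, 0.016, -0.006], "yaw": 0}, {"linear": [0, 0.024, -0.012], "yaw": 0}, {"linear": [0, 0.032, -0.018], "yaw": 0}, {"linear": [0, 0.0386, -0.0246], "yaw": 0}])

```text
t: 5.95
tool_pos: [0.5326, 0.1397, 0.1784]
orientation: [-0.077, 2.191, -2.179]
force: [0.2, -4.4, 1.5]
opening: 0.0006
```

```bash
python3 -c "
from h import *
cv2.imwrite('pics/s8.png',cv2.resize(robot.read_camera('scene')[80:345,135:400],None,fx=2.2,fy=2.2))
st([.5404-.0711*.116,.038+.116,.1395])"
```

```text
t 6.0 pos [0.532  0.1407 0.1773] F [ 2.4 -0.9  3.4] open 0.0005286100441257739 q [0.16 0.02 1.69 0.01 1.43 1.66]
[[-0.997 -0.001  0.071]
 [-0.071  0.006 -0.997]
 [ 0.001 -1.    -0.006]]
shift [-0.0012  0.0379 -0.013 ] yaw -0.0
```

View pics/s8.png

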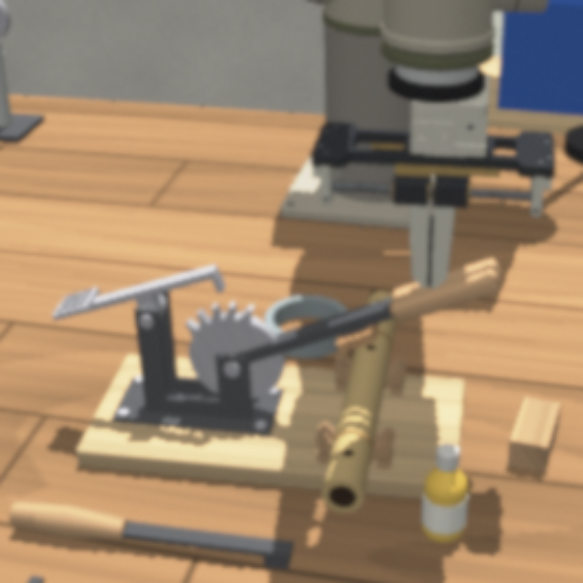

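The arm is going down under the fingertips and the pawl is still free. I'll continue.

carry_out(increments=[{"linear": [-0.001, 0.008, -0.003], "yaw": 0}, {"linear": [-0.001, 0.016, -0.006], "yaw": 0}, {"linear": [-0.001, 0.024, -0.009], "yaw": 0}, {"linear": [-0.001, 0.032, -0.011], "yaw": 0}, {"linear": [-0.001, 0.038, -0.013], "yaw": 0}])

```text
t: 6.62
tool_pos: [0.5321, 0.1543, 0.1389]
orientation: [-0.079, 2.192, -2.178]
force: [-0.8, 0.8, 3.9]
opening: -0.0
```

```bash
python3 -c "
from h import *
st([.5404-.0711*.123,.038+.123,.0985])"
```

```text
t 6.625 pos [0.5321 0.1543 0.1389] F [-0.8  0.8  3.9] open -2.002740818177575e-05 q [0.19 0.06 1.72 0.01 1.36 1.68]
[[-0.997 -0.001  0.071]
 [-0.071  0.006 -0.997]
 [ 0.001 -1.    -0.006]]
shift [-0.      0.0405 -0.0065] yaw 0.0
```

carry_out(increments=[{"linear": [0, 0.01, -0.003], "yaw": 0}, {"linear": [0, 0.019, -0.004], "yaw": 0}, {"linear": [0, 0.027, -0.005], "yaw": 0}, {"linear": [0, 0.033, -0.006], "yaw": 0}, {"linear": [0, 0.037, -0.0065], "yaw": 0}])

```text
t: 7.25
tool_pos: [0.5317, 0.1606, 0.1016]
orientation: [-0.079, 2.192, -2.179]
force: [-0.3, -2.4, 3.9]
opening: 0.0004
```

carry_out(increments=[{"linear": [0, 0.002, 0], "yaw": 0}, {"linear": [0, 0.004, 0], "yaw": 0}])

```text
t: 7.5
tool_pos: [0.5317, 0.1607, 0.0978]
orientation: [-0.079, 2.192, -2.179]
force: [-5.1, -1.2, 16.3]
opening: 0.0007
```

```bash
python3 -c "
from h import *
cv2.imwrite('pics/s9.png',cv2.resize(robot.read_camera('scene')[80:345,135:400],None,fx=2.2,fy=2.2))
st([.5404-.0711*.123,.038+.123,.0985])"
```

```text
t 7.55 pos [0.5317 0.1607 0.098 ] F [-1.8  0.6  3.6] open 0.0007957711071218438 q [0.2  0.11 1.75 0.01 1.28 1.7 ]
[[-0.997 -0.001  0.071]
 [-0.071  0.006 -0.997]
 [ 0.001 -1.    -0.006]]
shift [ 0.     -0.0005 -0.0003] yaw 0.0
```

View pics/s9.png

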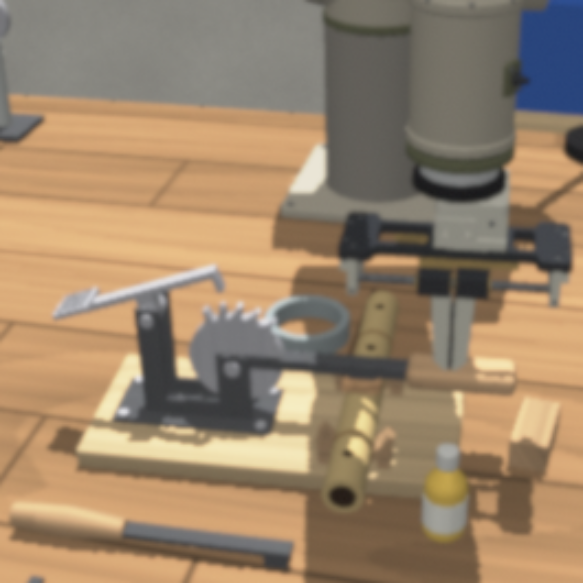

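The arm is level and the tip is at z = 0.090, which is the seated height. I'll press 2 mm more to confirm it has bottomed, then lift.

carry_out(increments=[{"linear": [0, 0.002, 0], "yaw": 0}, {"linear": [0, 0.003, 0], "yaw": 0}])

```text
t: 7.8
tool_pos: [0.5319, 0.1608, 0.0976]
orientation: [-0.078, 2.192, -2.179]
force: [-14.1, -2.7, 28.5]
opening: 0.0009
```

carry_out(increments=[{"linear": [0, -0.01, 0], "yaw": 0}, {"linear": [0, -0.04, 0], "yaw": 0}, {"linear": [0, -0.08, 0], "yaw": 0}, {"linear": [0, -0.12, 0], "yaw": 0}, {"linear": [0, -0.14, 0], "yaw": 0}])

```text
t: 8.43
tool_pos: [0.5328, 0.1601, 0.24]
orientation: [-0.075, 2.191, -2.177]
force: [0.8, -0.3, -0.3]
opening: 0.0006
```

carry_out(increments=[{"linear": [0, 0, 0], "yaw": 0}, {"linear": [0, 0, 0], "yaw": 0}])

```text
t: 8.68
tool_pos: [0.5321, 0.16, 0.2381]
orientation: [-0.078, 2.192, -2.178]
force: [-0.2, -0.3, 0.1]
opening: 0.0006
```

```bash
python3 -c "
from h import *
cv2.imwrite('pics/s10.png',cv2.resize(robot.read_camera('scene')[145:345,135:400],None,fx=2.9,fy=2.9))
cv2.imwrite('pics/t10.png',robot.read_camera('top'))
st()"
```

```text
t 8.775 pos [0.5318 0.16   0.2377] F [-0.1  0.1  0.3] open 0.0005501914322572888 q [0.2  0.   1.6  0.01 1.54 1.7 ]
[[-0.997 -0.001  0.071]
 [-0.071  0.006 -0.997]
 [ 0.001 -1.    -0.006]]
```

View pics/s10.png

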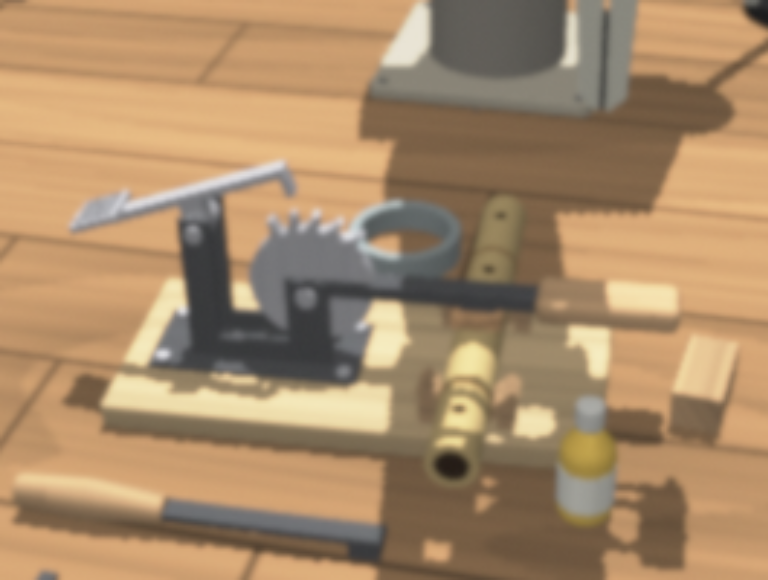

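View pics/t10.png

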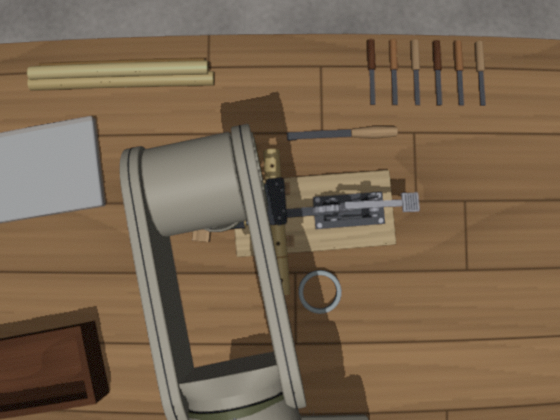

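The arm is level and the pawl is free. In the top view the tube's end looks a little different, so I'll check whether it moved.

```bash
python3 -c "
from h import *
a=cv2.imread('pics/top0.png')[120:310,230:360];b=cv2.imread('pics/t10.png')[120:310,230:360]
cv2.imwrite('pics/cmp.png',cv2.resize(np.hstack([a,b]),None,fx=3,fy=3,interpolation=cv2.INTER_CUBIC))
s=cv2.imread('pics/scene0.png')[165:345,270:400];
t=robot.read_camera('scene');cv2.imwrite('pics/cmps.png',cv2.resize(np.hstack([s,t[165:345,270:400]]),None,fx=3,fy=3,interpolation=cv2.INTER_CUBIC))"
```

```text
(no output)
```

View pics/cmp.png

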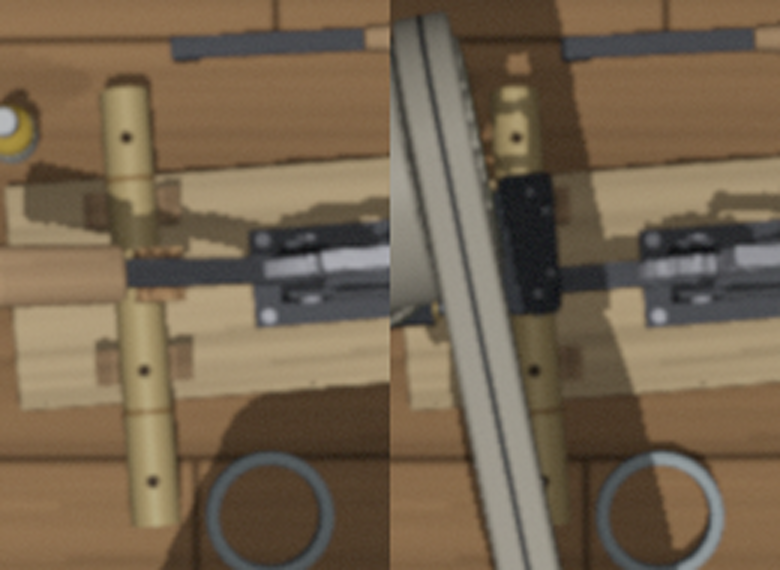

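View pics/cmps.png

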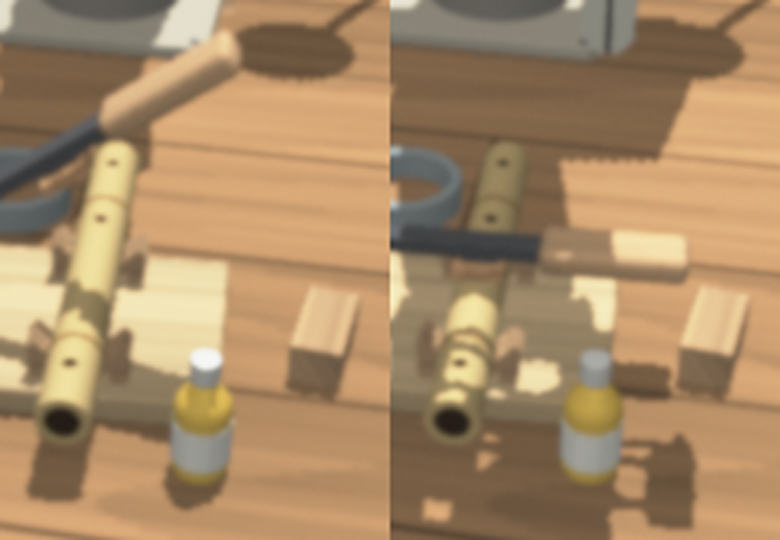

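The tube, glue, offcut, rasp and tape are all in the same pixels as at the start. What I saw at the tube's end was only a patch of light. Handing in.

```bash
python3 -c "
from plant import robot
print(robot.close_job())"
```

```text
the job is handed in; nothing more can be done
None
```

The job is done and handed in at about 9 s; no verdict was reported. With the gripper closed, I pressed the thumb plate down to its stop, where the force rose to 11 N. I then pushed the grip down along its arc until the arm seated on the tube, and lifted clear.

**Last checks:**
- **Arm:** level in the scene view after I lifted off. It bottomed with the fingertips at z ≈ 0.090 m, the height given for the level arm, and the force rose to about 30 N there.
- **Pawl:** still tilted free, with its nose above the teeth.
- **Tube and loose things:** the tube, glue bottle and offcut are at the same pixels as at the start in the scene view, and the rasp and tape in the top view.
- **Gripper:** about 0.14 m above the arm, with no force on it.

**What disagreed:**
- **Jig origin:** the plank turned out not to be centred on it (about 34 mm off along y). I found this from the thumb plate and the tube, and corrected for it before touching anything.
- **Refused move:** one move call was refused, apparently for missing yaw values. The arm did not move for that call, and I sent it again.

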